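# Lay the tea tray

## Robot

A 6-joint arm with a two-finger parallel gripper is mounted at the origin on the work surface. World frame = base frame: x ahead of the robot, y to its left, z up, the work surface at z = 0. Lengths are in mm, angles in rad, forces in N, time in s.
With the tool pointing down it reaches from about 350 to 800 mm from the base axis. Payload 7.3 kg.
Tool frame: the origin (TCP) lies at the very end of the fingers, on their centre line; the grasp point (between the pads) lies 19 mm behind it; z points along the fingers, y is the line along which they close (so a half turn about z gives the same grasp; the last joint's range is limited). The gripper opens to 85 mm and grips with 20 to 120 N. Pads are 22 mm wide; open, the fingers measure 114 mm over their backs; the gripper's body (76 mm by 85 mm) begins 54 mm behind the grasp point. The pads swing forward as they close: fully open they stand 13 mm farther back than shut.
Start: joints at [0.966, 0.342, 1.524, -0, 1.275, -0.146], TCP at [232.497, 470.733, 231.322] pointing down, gripper open.
Joint ranges: [-2.53, 2.53], [-0.77, 2.02], [0.04, 2.7], [-1, 4.14], [0.28, 2.66], [-3.11, 3.11]. Speed limits (rad/s): [2.57, 2.57, 3.14, 3.14, 3.14, 3.14].

## Interface

Orientations are given as a unit quaternion [w, x, y, z].
In Python, from workcell import env gives the robot as it stands. The module is installed in compiled form; this text tells all that it offers.
- The arm moves only by the tool send_rows, never from a script. Its argument "series" is a list of rows, each a list of 2 entries, a list of its own where there are three numbers: the shift along the world's x, y, z each as a share of 80 cm, from -1 to 1, then the turn, a rotation vector about the world's x, y, z each as a share of pi rad, from -1 to 1. A call has 1 to 10 rows; each row is the pose to reach, as a shift and turn from the pose commanded when the call began, turning the shorter way round; what a row does not reach only later rows make up. A row lasts 1/8 s, in which the tool goes at most 62.5 mm and 10.7 degrees, less where a joint would pass 70% of its speed; a pose out of reach is approached as far as the arm can. A call with a number of a shift or a turn outside -1 to 1 is refused whole. A call with a gripper value outside its range is refused whole. "grip" is the gripper's target within -1 to 1 (fully open at 1, half-way at 0, shut at -1), set as the call begins (left out, the last holds). The fingers move at their own pace and stop on an object; "force" is the grip in N (left out, the last holds). Time passes only in rows, so rows that repeat a pose let the fingers close. It gives the time, the measured TCP pose, the force, the opening and the grip force at its end, in the units of the state.
- env.read_state(): the state, without advancing time (a new reading comes with each control period).
- env.read_camera(name): name is "scene" or "side" or "wrist"; returns a dict with "img" (384x512x3 uint8, red, green, blue), "vertical_fov" (degrees; the focal length in pixels is half the picture's height over the tangent of half this angle, whatever the lens; pixels are square), "cx", "cy" (the principal point, pixels), "k1" (the pictures are not rectified: a ray, as slopes to the right and down, at radius r is drawn at 1 + k1 r^2 times it, then the intrinsics apply), "xyz" and "orientation" of the camera in the world; the wrist camera has in their place "hand_eye" (4x4, takes a point from camera to tool coordinates, whose origin is the TCP and whose axes are the flange's). Camera axes: x right, y down, z forward; pixel columns grow to the right and rows downward; lengths in mm; the calibration is good to about 2 mm. A picture is of the moment at which its call begins: read the wrist's pose just before it. There is no depth.
- env.sign_off(): hands the job in; it is judged then, once.
The state is a dict: "clock": time; "joint_positions": joint angles; "joint_velocities": joint speeds; "tau": joint torques, N m; "ee_pos": TCP position; "tcp_rot": TCP orientation; "ft_force": force on the tool from outside, world axes, zero at the start; "wrist_torque": the same for the moment, N m; "grip_width": opening from 0.0 (shut) to 1.0 (fully open); "finger_force": force on a finger pad.
Only numpy, scipy, OpenCV 4.12 (cv2) and the standard library are available. Lean on these libraries where they do the work, as an engineer would, in place of code of your own. Each camera call takes 0.05 s, during which the arm holds its last target. There are 200 camera calls.

## Task

Lay the tea tray from the things that have dried on the mat: set the large serving cup upright in the middle of the large saucer, one teacup upright in the middle of each small saucer, and the teapot's lid seated on the teapot. Put each piece down, do not let it drop, and leave the teapot and saucers where they stand on the tray. The sauce bowl and the larger sugar-jar lid do not belong to the set; leave them where they are on the mat.

Things in the scene. Friction and masses are not known exactly. Their poses are not given: they have to be found in the camera images.
- serving_cup_center (a point): White ceramic serving cup, the largest and tallest cup, no handle, open top, upright on the drying mat (top 4 mm above the work surface): 66 mm tall, 62 mm across the mouth, 58 mm at 18 mm up, then narrowing to a 48 mm foot; a tiny pouring lip at the rim (+x side, 8 mm, not solid). About 140 g. Point: its centre, 33 mm above its underside; z up.
- teacup_a_center (a point): White ceramic teacup, no handle, open top, upright on the dark drying mat (top 4 mm above the work surface): 56 mm tall, 50 mm across the mouth, 47 mm at 16 mm up, then narrowing to a 36 mm foot. About 90 g. Point: its centre, 28 mm above its underside; z up. The two teacups are alike; either may go on either small saucer.
- teacup_b_center (a point): White ceramic teacup, no handle, open top, upright on the dark drying mat (top 4 mm above the work surface): 56 mm tall, 50 mm across the mouth, 47 mm at 16 mm up, then narrowing to a 36 mm foot. About 90 g. Point: its centre, 28 mm above its underside; z up. The two teacups are alike; either may go on either small saucer.
- pot_lid_center (a point): White lid of the teapot, the smaller of the two lids, right way up on the mat, 38 mm tall, 70 g. From its underside: tapered plug to 8 mm (35 mm across at the bottom, 44 at the top), flange 70 mm across to 12 mm, shallow cone to 20 mm, upright round knob 18 mm across from 20 to 38 mm, to pick it up by. Point: its centre, 19 mm above its underside (knob 1 to 19 mm above it); z up.
- teapot: White teapot without lid, loose on the tray, 420 g: body 92 mm across, rim 72 mm above its underside, mouth 54 mm inside. Spout to 78 mm from the axis on +x, 66 mm high; loop handle to 78 mm on -x. Origin: centre of its underside, on the mouth's axis, on the tray floor 8 mm above the work surface; z up. Lid seated: flange on the rim, lid's centre point 83 mm above this origin.
- big_saucer: Large white saucer, loose on the tray: 112 mm across, lip 11 mm high; its flat floor, 4 mm above its underside and about 74 mm across, carries the serving cup's foot. Origin: centre of its underside, on the tray floor 8 mm above the work surface; z up. Tray: dark wood, fixed, 300 x 360 mm, wall 24 mm high; teapot and saucers stand on it 2 by 2, 140 to 165 mm apart.
- saucer_a: Small white saucer, loose on the tray: 90 mm across, lip 10 mm high; its flat floor, 4 mm above its underside and about 58 mm across, carries a teacup's foot. Origin: centre of its underside, on the tray floor 8 mm above the work surface; z up. The two small saucers are alike.
- saucer_b: Small white saucer, loose on the tray: 90 mm across, lip 10 mm high; its flat floor, 4 mm above its underside and about 58 mm across, carries a teacup's foot. Origin: centre of its underside, on the tray floor 8 mm above the work surface; z up. The two small saucers are alike.
- jar_lid_center (a point): Look-alike, leave alone: white lid of a sugar jar, like the teapot's lid but 88 mm across; 38 mm tall, knob 18 mm across, lying on the drying mat. Point: its centre, 19 mm above its underside.
- sauce_bowl_center (a point): Look-alike, leave alone: small white dipping-sauce bowl, 72 mm across, only 30 mm tall, sloping sides, on the drying mat. Point: its centre, 15 mm above its underside. On the mat the six pieces stand in two rows of three, 120 to 130 mm apart; beyond them, farther from the robot, lie a yellow bowl 50 mm tall and a wooden spatula.
Not all that is in view belongs to the job. What is shaped like the saucer_a but orange is not meant.

How it is judged (in metres and radians):
At the end, for the whole second after the job is handed in: Serving cup on the large saucer and a teacup on each small one, upright on the flat floor, within 12 mm of centre; pot lid seated level on the teapot within 8 mm of its axis; teapot and saucers within 30 mm, jar lid and sauce bowl within 20 mm of their starts; all released, at rest (((horizontal distance between teacup_a_center and saucer_a below 0.012 m and z of teacup_a_center in the frame of saucer_a between 0.028 and 0.036 m and horizontal distance between teacup_b_center and saucer_b below 0.012 m and z of teacup_b_center in the frame of saucer_b between 0.028 and 0.036 m) or (horizontal distance between teacup_a_center and saucer_b below 0.012 m and z of teacup_a_center in the frame of saucer_b between 0.028 and 0.036 m and horizontal distance between teacup_b_center and saucer_a below 0.012 m and z of teacup_b_center in the frame of saucer_a between 0.028 and 0.036 m)) and horizontal distance between serving_cup_center and big_saucer below 0.012 m and z of serving_cup_center in the frame of big_saucer between 0.033 and 0.041 m and horizontal distance between pot_lid_center and teapot below 0.008 m and z of pot_lid_center in the frame of teapot between 0.079 and 0.087 m and angle between each of serving_cup_center, teacup_a_center, teacup_b_center, pot_lid_center's own z axis and vertical below 0.12 rad and angle between each of teapot, big_saucer, saucer_a, saucer_b's own z axis and vertical below 0.08 rad and linear speed of each of serving_cup, teacup_a, teacup_b, pot_lid below 0.02 m/s and distance of each of teapot, big_saucer, saucer_a, saucer_b from where it was at the start of the episode below 0.03 m and distance of each of jar_lid_center, sauce_bowl_center from where it was at the start of the episode below 0.02 m); the robot touches nothing.
It fails at once if the sauce bowl or the sugar-jar lid is taken from its place (moved more than 20 mm) (distance of any of jar_lid_center, sauce_bowl_center from where it was at the start of the episode above 0.02 m).
It fails at once if the teapot or a saucer is shoved more than 30 mm (distance of any of teapot, big_saucer, saucer_a, saucer_b from where it was at the start of the episode above 0.03 m).
It fails at once if a tea piece is dropped (falls free of the fingers by more than about 20 mm) ((contact force between serving_cup and the fingers below 0.02 N and linear speed of serving_cup above 0.65 m/s) or (contact force between teacup_a and the fingers below 0.02 N and linear speed of teacup_a above 0.65 m/s) or (contact force between teacup_b and the fingers below 0.02 N and linear speed of teacup_b above 0.65 m/s) or (contact force between pot_lid and the fingers below 0.02 N and linear speed of pot_lid above 0.65 m/s)).
It also fails if it takes over 120 s, if anything falls off the work surface, if the arm or the gripper's body presses on something with over 40 N, if the wrist force passes 120 N, or if a joint passes its speed limit or range.

## Working session

There is one attempt and no reset: what is moved stays moved. The work goes in short steps, Python scripts to look and compute and a tool call to move; the robot and the scene stay as the last step left them, time stands still between calls to the robot, and variables do not carry over. Pictures are saved under pics/ and viewed, at most 14 in all, crops included, and the job is handed in when it is done.

Besides the shell and the picture viewer there is one more tool, called in YAML: its name, and indented under it one key for each argument. send_rows: Moves the arm, as the interface text tells. Shift numbers are shares of 80 cm and turn numbers shares of pi rad, none past 1 either way. Its arguments: {"type":"object","properties":{"series":{"type":"array"},"grip":{"type":"number"},"force":{"type":"number"}},"required":["series"]}

```bash
mkdir -p pics
cat > h.py <<'E'
import numpy as np, cv2
from scipy.spatial.transform import Rotation as R
from workcell import env
def rot(q): return R.from_quat([q[1],q[2],q[3],q[0]]).as_matrix()
def cam(name):
    s=env.read_state(); c=env.read_camera(name); f=192/np.tan(np.radians(c["vertical_fov"])/2)
    if "hand_eye" in c:
        T=np.eye(4);T[:3,:3]=rot(s["tcp_rot"]);T[:3,3]=s["ee_pos"];T=T@np.array(c["hand_eye"])
    else:
        T=np.eye(4);T[:3,:3]=rot(c["orientation"]);T[:3,3]=c["xyz"]
    return dict(img=c["img"],f=f,cx=c["cx"],cy=c["cy"],k1=c["k1"],T=T)
def ray(c,uv):
    d=(np.array(uv,float).reshape(-1,2)-[c["cx"],c["cy"]])/c["f"]; r=np.linalg.norm(d,axis=1)
    x=r.copy()
    for _ in range(20): x=r/(1+c["k1"]*x**2)
    d=d*(x/np.maximum(r,1e-9))[:,None]
    return np.c_[d,np.ones(len(d))]@c["T"][:3,:3].T
def onz(c,uv,z):
    d=ray(c,uv);o=c["T"][:3,3]; return o+d*((z-o[2])/d[:,2])[:,None]
def proj(c,p):
    q=(np.array(p,float).reshape(-1,3)-c["T"][:3,3])@c["T"][:3,:3]; s=q[:,:2]/q[:,2:]
    s=s*(1+c["k1"]*(s**2).sum(1))[:,None]; return s*c["f"]+[c["cx"],c["cy"]]
def save(c,n): cv2.imwrite("pics/"+n,c["img"][:,:,::-1])
E
python3 - <<'E'
from h import *
for n in("scene","side","wrist"):
    c=cam(n);save(c,n+"0.png");print(n,c["T"].round(2).tolist(),c["f"],c["cx"],c["cy"],c["k1"])
s=env.read_state();print(s)
E
```

```text
scene [[0.8, 0.46, -0.37, 868.88], [0.59, -0.64, 0.49, -528.69], [-0.01, -0.61, -0.79, 922.75], [0.0, 0.0, 0.0, 1.0]] 371.0785031642243 252.54454757743505 190.71857826589178 -0.04976211088817375
side [[0.83, -0.42, 0.37, 125.66], [-0.56, -0.62, 0.55, -537.83], [0.0, -0.66, -0.75, 762.65], [0.0, 0.0, 0.0, 1.0]] 371.38629994332575 252.74629206082832 191.66409645762428 -0.12039280318471648
wrist [[0.44, 0.86, 0.26, 167.05], [0.9, -0.42, -0.13, 503.49], [-0.0, 0.29, -0.96, 373.01], [0.0, 0.0, 0.0, 1.0]] 334.9123902743187 257.6671972799266 189.77487310826578 -0.011791123135283545
{'clock': 0.15, 'joint_positions': array([ 9.66010192e-01,  3.42556553e-01,  1.52477527e+00,  5.30044388e-06,
        1.27542460e+00, -1.46015527e-01]), 'joint_velocities': array([ 2.16034560e-03, -3.24971426e-03, -1.65359242e-03, -8.28775672e-04,
        1.88487017e-03,  8.53016156e-05]), 'tau': array([ 1.08036707e-03, -4.33909106e+01, -2.46146911e+01, -2.63352031e-04,
        5.74305610e-03,  5.06045876e-05]), 'ee_pos': array([232.30917823, 470.47334073, 230.79658993]), 'tcp_rot': array([-2.15704460e-04,  2.27379686e-01,  9.73806007e-01, -5.40434753e-04]), 'ft_force': array([0.43644328, 0.36174062, 0.27491332]), 'wrist_torque': array([-0.04561514, -0.03158339,  0.02369613]), 'finger_force': 0.0, 'grip_width': 1.0053030043083317}
```

View pics/scene0.png

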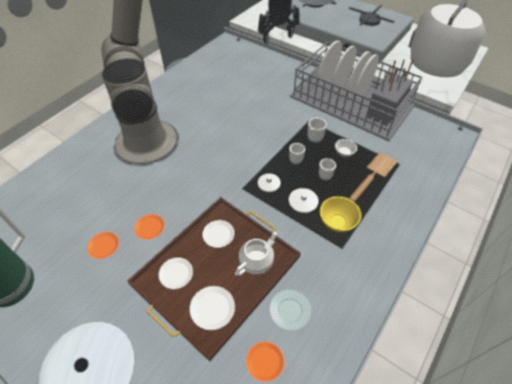

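View pics/side0.png

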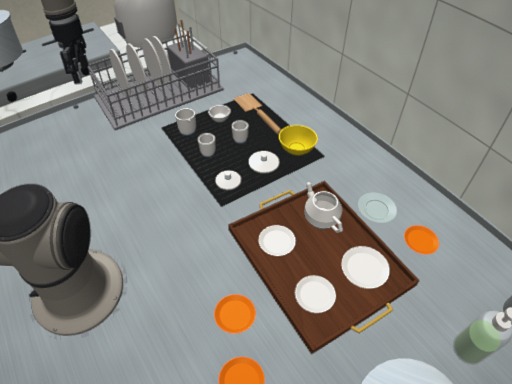

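View pics/wrist0.png

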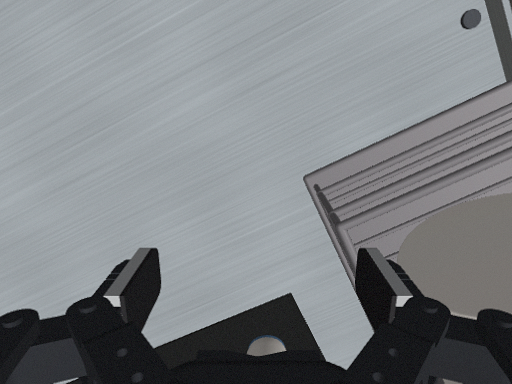

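The scene picture shows the serving cup at (317,129), the sauce bowl at (346,147), teacups at (297,153) and (327,169), the pot lid at (269,183) and the jar lid at (303,200). The small saucers are at (218,234) and (176,273), the big saucer at (212,307) and the teapot at (256,255). The side view agrees: cup (186,122), teacups (207,145) and (240,131), pot lid (228,180). The wrist view shows only the corner of the mat.

Run:
```python
from h import *
seeds=dict(scene=dict(serv=(317,129),bowl=(346,147),ta=(297,153),tb=(327,169),plid=(269,183),jlid=(303,200),s1=(218,234),s2=(176,273),big=(212,307)),
 side=dict(serv=(186,122),bowl=(220,113),ta=(207,145),tb=(240,131),plid=(228,180),jlid=(264,162),s1=(277,240),s2=(315,294),big=(365,267)))
zt=dict(serv=70,bowl=34,ta=60,tb=60,plid=14,jlid=14,s1=18,s2=18,big=19)
for n in seeds:
    c=cam(n);g=cv2.cvtColor(c["img"],cv2.COLOR_RGB2GRAY)
    _,m=cv2.threshold(g,95,255,0)
    k,l=cv2.connectedComponents(m)
    for o,(u,v) in seeds[n].items():
        w=l[v-8:v+9,u-8:u+9];w=w[w>0];i=np.bincount(w).argmax()
        b=(l==i).astype(np.uint8);ct=max(cv2.findContours(b,0,1)[0],key=cv2.contourArea)[:,0]
        p=onz(c,ct,zt[o])[:,:2].astype(np.float32)
        cc,r=cv2.minEnclosingCircle(p)
        print(n,o,b.sum(),"ctr",np.round(cc),"dia",round(2*r), "mean",p.mean(0).round())
```

```text
scene serv 160885 ctr [ -2. 617.] dia 2826 mean [188. 236.]
scene bowl 160885 ctr [-39. 665.] dia 2946 mean [160. 269.]
scene ta 273 ctr [481. 215.] dia 91 mean [482. 217.]
scene tb 296 ctr [597. 213.] dia 88 mean [595. 214.]
scene plid 367 ctr [463.  93.] dia 78 mean [463.  94.]
scene jlid 621 ctr [587.  99.] dia 97 mean [587.  98.]
scene s1 781 ctr [ 455. -147.] dia 98 mean [ 455. -148.]
scene s2 951 ctr [ 441. -309.] dia 97 mean [ 442. -309.]
scene big 1715 ctr [ 580. -323.] dia 119 mean [ 581. -323.]
side serv 148301 ctr [1136.  380.] dia 2854 mean [587. 186.]
side bowl 148301 ctr [1189.  428.] dia 3002 mean [611. 223.]
side ta 323 ctr [465. 208.] dia 100 mean [466. 209.]
side tb 304 ctr [574. 206.] dia 104 mean [577. 207.]
side plid 410 ctr [464.  91.] dia 76 mean [463.  91.]
side jlid 555 ctr [588.  97.] dia 94 mean [588.  96.]
side s1 955 ctr [ 456. -149.] dia 93 mean [ 456. -149.]
side s2 1272 ctr [ 442. -310.] dia 92 mean [ 441. -310.]
side big 1653 ctr [ 581. -324.] dia 116 mean [ 580. -325.]
```

The saucers and lids agree across both views to about 2 mm, and their diameters are right. Next I'll move the wrist over the mat to measure the cups.

send_rows:
  series:
    - [[0.05,-0.05,0.03],[0,0,0]]
    - [[0.12,-0.11,0.06],[0,0,0]]
    - [[0.18,-0.17,0.08],[0,0,0]]
    - [[0.24,-0.23,0.086],[0,0,0]]
    - [[0.29,-0.28,0.086],[0,0,0]]
    - [[0.3225,-0.3,0.086],[0,0,0]]
    - [[0.3225,-0.3,0.086],[0,0,0]]
    - [[0.3225,-0.3,0.086],[0,0,0]]
  grip: 1
  force: 30

```text
clock: 1.25
ee_pos: [490.1, 230.9, 299.8]
tcp_rot: [-0.001, 0.228, 0.974, -0.0]
ft_force: [-0.1, 0.6, 0.4]
grip_width: 0.998
finger_force: 0.0
```

Run:
```python
from h import *
c=cam("wrist");save(c,"w1.png");s=env.read_state();print(s["ee_pos"],s["tcp_rot"],s["joint_positions"].round(2))
for n,x,y in(("serv",452,325),("bowl",575,325),("ta",470,205),("tb",582,205),("plid",463,92)): print(n,proj(c,[x,y,60]).round())
```

```text
[489.73630899 231.33875721 299.99385809] [-3.49116427e-04  2.27037831e-01  9.73885876e-01  3.72861094e-05] [ 0.3   0.33  1.35  0.    1.46 -0.81]
serv [[319.  86.]]
bowl [[360. 184.]]
ta [[230. 149.]]
tb [[272. 230.]]
plid [[143. 186.]]
```

View pics/w1.png

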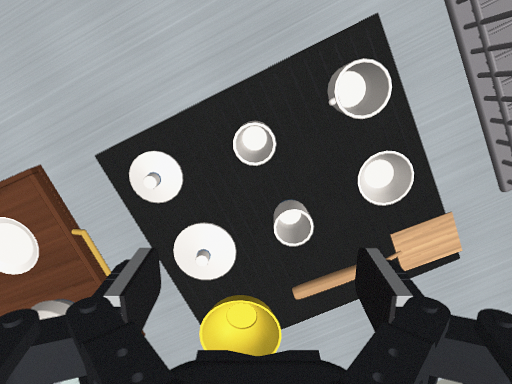

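The wrist view shows the serving cup rim at (361,88) with its lip at lower left, the sauce bowl at (385,178), teacups at (254,143) and (293,222), the pot lid at (156,177) and the jar lid at (205,251).

```bash
cat >> h.py <<'E'
from scipy.optimize import least_squares
def circ(p,r):
    p=p[:,:2];c0=p.mean(0)
    s=least_squares(lambda c:np.hypot(*(p-c).T)-r,c0,loss="soft_l1",f_scale=.7)
    e=np.hypot(*(p-s.x).T)-r
    return s.x,np.median(np.abs(e)),np.percentile(e,[5,50,95])
def blob(c,uv,th=70,w=8):
    u,v=map(int,uv);g=cv2.cvtColor(c["img"],cv2.COLOR_RGB2GRAY)
    _,m=cv2.threshold(g,th,255,0);k,l=cv2.connectedComponents(m)
    q=l[max(v-w,0):v+w+1,u-w:u+w+1];i=np.bincount(q[q>0]).argmax()
    return max(cv2.findContours((l==i).astype(np.uint8),0,1)[0],key=cv2.contourArea)[:,0]
E
python3 - <<'E'
from h import *
c=cam("wrist")
for n,uv,z,r in(("serv",(361,88),70,31),("bowl",(385,178),34,36),("ta",(254,143),60,25),("tb",(293,222),60,25),("plid",(156,177),15,35),("jlid",(205,251),15,44)):
    x=circ(onz(c,blob(c,uv),z),r);print(n,[np.round(a,1) for a in x])
E
```

```text
serv [array([473.7, 362.5]), np.float64(0.9), array([-1. ,  0.7,  5.2])]
bowl [array([592.9, 359.9]), np.float64(0.5), array([-1.2, -0.5,  0.2])]
ta [array([476.6, 233.3]), np.float64(0.3), array([-0.9, -0.1,  0.8])]
tb [array([587.9, 230.9]), np.float64(2.4), array([-1. ,  2.4,  8.4])]
plid [array([464.6,  93.5]), np.float64(0.4), array([-0.3,  0.3,  1. ])]
jlid [array([588.8,  98.3]), np.float64(0.5), array([-0.4,  0.4,  1.3])]
```

send_rows:
  series:
    - [[-0.01,0.07,0],[0,0,0]]
    - [[-0.0206,0.14,-0.05],[0,0,0]]
    - [[-0.0206,0.1648,-0.12],[0,0,0]]
    - [[-0.0206,0.1648,-0.19],[0,0,0]]
    - [[-0.0206,0.1648,-0.24],[0,0,0]]
    - [[-0.0206,0.1648,-0.27],[0,0,0]]
    - [[-0.0206,0.1648,-0.3],[0,0,0]]
    - [[-0.0206,0.1648,-0.325],[0,0,0]]
    - [[-0.0206,0.1648,-0.34],[0,0,0]]
    - [[-0.0206,0.1648,-0.34],[0,0,0]]

```text
clock: 2.6
ee_pos: [473.1, 362.9, 27.7]
tcp_rot: [-0.0, 0.227, 0.974, -0.0]
ft_force: [0.1, -1.1, 0.6]
grip_width: 0.998
finger_force: 0.0
```

Run:
```python
from h import *
c=cam("wrist");save(c,"w2.png");s=env.read_state();print(s["ee_pos"],s["ft_force"],proj(c,[474,362.5,70]),s["joint_positions"].round(2))
```

```text
[473.75485796 363.09650186  28.47295128] [-0.43436306  0.76736682  0.32241371] [[256.27692734 309.60638567]] [ 0.53  0.69  1.55  0.    0.9  -0.59]
```

View pics/w2.png

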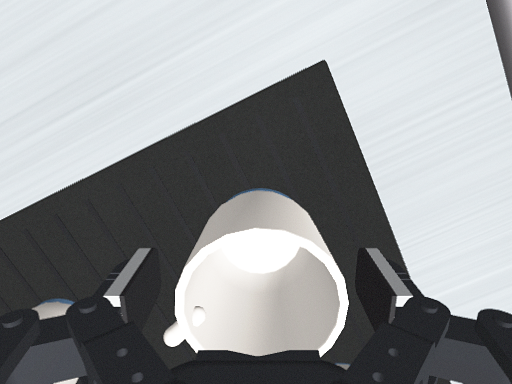

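The cup at (260,300) sits centred between the fingers, with the lip at lower left (not solid). Close the gripper.

send_rows:
  series:
    - [[0,0,0],[0,0,0]]
    - [[0,0,0],[0,0,0]]
    - [[0,0,0],[0,0,0]]
    - [[0,0,0],[0,0,0]]
    - [[0,0,0],[0,0,0]]
    - [[0,0,0],[0,0,0]]
  grip: -1
  force: 35

```text
clock: 3.4
ee_pos: [474.7, 363.0, 29.5]
tcp_rot: [0.001, 0.227, 0.974, 0.001]
ft_force: [-1.4, 0.7, 7.3]
grip_width: 0.721
finger_force: 37.2
```

send_rows:
  series:
    - [[0,0,0.01],[0,0,0]]
    - [[0,0,0.03],[0,0,0]]
    - [[0,0,0.06],[0,0,0]]
    - [[0,0,0.1],[0,0,0]]
    - [[0,0,0.14],[0,0,0]]
    - [[0,0,0.175],[0,0,0]]
    - [[0.004,-0.03,0.185],[0,0,0]]
    - [[0.012,-0.08,0.185],[0,0,0]]
    - [[0.022,-0.14,0.185],[0,0,0]]
    - [[0.032,-0.2,0.185],[0,0,0]]

```text
clock: 4.65
ee_pos: [499.7, 201.3, 177.2]
tcp_rot: [0.001, 0.227, 0.974, 0.0]
ft_force: [0.3, -0.1, -2.6]
grip_width: 0.716
finger_force: 38.5
```

send_rows:
  series:
    - [[0.009,-0.06,0],[0,0,0]]
    - [[0.018,-0.12,0],[0,0,0]]
    - [[0.028,-0.18,0],[0,0,0]]
    - [[0.038,-0.24,0],[0,0,0]]
    - [[0.048,-0.3,0],[0,0,0]]
    - [[0.057,-0.36,0],[0,0,0]]
    - [[0.067,-0.42,0],[0,0,0]]
    - [[0.076,-0.48,0],[0,0,0]]
    - [[0.085,-0.54,0],[0,0,0]]
    - [[0.092,-0.59,0],[0,0,0]]

```text
clock: 5.9
ee_pos: [573.1, -271.4, 177.1]
tcp_rot: [0.0, 0.228, 0.974, -0.0]
ft_force: [0.3, -0.4, -2.2]
grip_width: 0.716
finger_force: 38.5
```

send_rows:
  series:
    - [[0.005,-0.04,0],[0,0,0]]
    - [[0.009,-0.06,0],[0,0,0]]
    - [[0.0092,-0.0682,0],[0,0,0]]
    - [[0.0092,-0.0682,0],[0,0,0]]
    - [[0.0092,-0.0682,0],[0,0,0]]

```text
clock: 6.52
ee_pos: [580.7, -322.7, 176.3]
tcp_rot: [-0.0, 0.227, 0.974, 0.0]
ft_force: [0.5, -0.2, -1.2]
grip_width: 0.715
finger_force: 38.5
```

Run:
```python
from h import *
s=env.read_state();print(s["ee_pos"],s["tcp_rot"],s["joint_positions"].round(2),s["grip_width"],s["finger_force"])
c=cam("wrist");save(c,"w3.png");c=cam("side")
for n,uv,z,r in(("s1",(277,240),18,45),("s2",(315,294),18,45),("big",(365,267),19,56)):
    x=circ(onz(c,blob(c,uv,120),z),r);print(n,[np.round(a,1) for a in x])
```

```text
[ 580.73194159 -322.73972598  176.33966857] [-6.46440613e-05  2.26807458e-01  9.73939588e-01  2.28870181e-04] [-0.62  0.64  1.18  0.    1.32 -1.74] 0.7145924772991106 38.51711696363054
s1 [array([ 455.8, -148.6]), np.float64(0.5), array([-1.6, -0.5,  0.6])]
s2 [array([ 442.2, -309.4]), np.float64(0.6), array([-1.3, -0.4,  0.7])]
big [array([ 581. , -323.7]), np.float64(0.5), array([-1.3, -0.2,  0.9])]
```

View pics/w3.png

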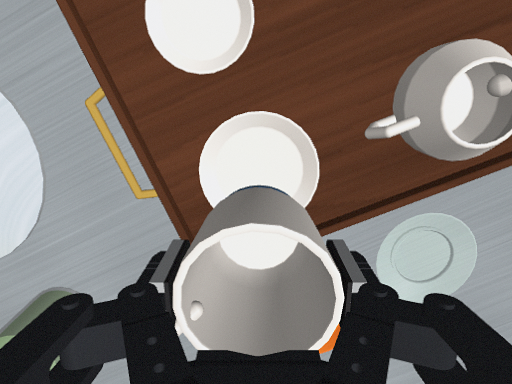

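The cup is held level over the big saucer (259,170), with the teapot at (465,100) and a soap bottle edge at lower left (50,340). I'll check the bottle's clearance before lowering.

Run:
```python
from h import *
c=cam("side");print(onz(c,[[475,352],[458,340],[498,345]],0).round());print(onz(c,[[505,315],[490,325]],150).round(), "teapot mouth",onz(c,[[323,201]],80).round())
```

```text
[[ 640. -610.    0.]
 [ 631. -569.    0.]
 [ 696. -634.    0.]]
[[ 643. -590.  150.]
 [ 603. -583.  150.]] teapot mouth [[ 588. -153.   80.]]
```

send_rows:
  series:
    - [[0,0,-0.03],[0,0,0]]
    - [[0,0,-0.07],[0,0,0]]
    - [[0,0,-0.11],[0,0,0]]
    - [[0,0,-0.14],[0,0,0]]
    - [[0,0,-0.155],[0,0,0]]
    - [[0,0,-0.163],[0,0,0]]
    - [[0,0,-0.168],[0,0,0]]
    - [[0,0,-0.17],[0,0,0]]
    - [[0,0,-0.17],[0,0,0]]

```text
clock: 7.8
ee_pos: [580.8, -324.1, 40.6]
tcp_rot: [0.0, 0.227, 0.974, -0.0]
ft_force: [-0.0, 0.8, -2.1]
grip_width: 0.715
finger_force: 38.5
```

send_rows:
  series:
    - [[0,0,-0.002],[0,0,0]]
    - [[0,0,-0.004],[0,0,0]]
    - [[0,0,-0.005],[0,0,0]]
    - [[0,0,-0.005],[0,0,0]]

```text
clock: 8.3
ee_pos: [581.1, -324.2, 37.5]
tcp_rot: [0.001, 0.227, 0.974, -0.0]
ft_force: [-0.8, 1.5, 5.4]
grip_width: 0.72
finger_force: 38.9
```

Contact is felt at the expected height. Release.

send_rows:
  series:
    - [[0,0,0],[0,0,0]]
    - [[0,0,0],[0,0,0]]
    - [[0,0,0],[0,0,0]]
    - [[0,0,0],[0,0,0]]
    - [[0,0,0],[0,0,0]]
  grip: 1

```text
clock: 8.93
ee_pos: [580.5, -324.0, 36.0]
tcp_rot: [-0.0, 0.227, 0.974, 0.0]
ft_force: [-0.8, -0.9, 0.1]
grip_width: 0.998
finger_force: 0.0
```

send_rows:
  series:
    - [[0,0,0.01],[0,0,0]]
    - [[0,0,0.04],[0,0,0]]
    - [[0,0,0.08],[0,0,0]]
    - [[0,0,0.13],[0,0,0]]
    - [[0,0,0.19],[0,0,0]]
    - [[-0.03,0.03,0.25],[0,0,0]]
    - [[-0.06,0.07,0.3],[0,0,0]]
    - [[-0.1,0.1,0.325],[0,0,0]]
    - [[-0.1,0.1,0.325],[0,0,0]]
    - [[-0.1,0.1,0.325],[0,0,0]]

```text
clock: 10.18
ee_pos: [500.8, -244.2, 296.3]
tcp_rot: [0.0, 0.227, 0.974, -0.0]
ft_force: [-0.3, 0.5, -0.3]
grip_width: 1.001
finger_force: 0.0
```

Run:
```python
from h import *
s=env.read_state();print(s["ee_pos"])
c=cam("wrist");save(c,"w4.png")
for p in([581,-324,78],[456,-149,18],[442,-309,18],[588,-153,80]):print(proj(c,p).round())
```

```text
[ 500.76409694 -244.18568344  296.2801479 ]
[[227. 247.]]
[[312.  80.]]
[[190. 130.]]
[[365. 192.]]
```

View pics/w4.png

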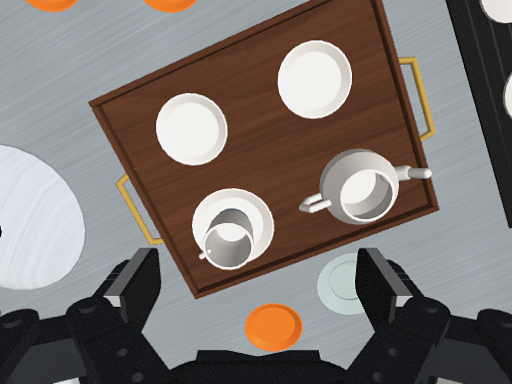

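The serving cup stands in the big saucer, with its rim at (228,246) against a predicted (227,247). The saucers are at (191,129) and (315,79), and the teapot mouth is near (366,196). Now I'll measure the saucers and enlarge the teapot.

Run:
```python
from h import *
c=cam("wrist")
for n,uv,z,r in(("s1",(315,79),18,45),("s2",(191,129),18,45),("big",(214,208),19,56)):
    x=circ(onz(c,blob(c,uv,140),z),r);print(n,[np.round(a,1) for a in x])
k=c["img"][140:230,295:435,::-1];cv2.imwrite("pics/pot.png",cv2.resize(k,None,fx=5,fy=5,interpolation=2))
```

```text
s1 [array([ 457. , -146.7]), np.float64(1.0), array([-1.5, -1. , -0.5])]
s2 [array([ 443. , -307.6]), np.float64(0.9), array([-1.6, -0.9, -0.4])]
big [array([ 582.9, -322.9]), np.float64(1.1), array([-2.3,  0. ,  6.6])]
```

View pics/pot.png

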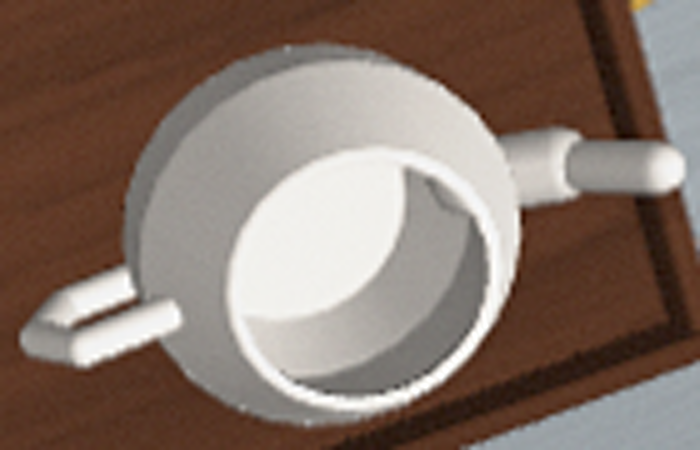

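Run:
```python
from h import *
c=cam("wrist");print(onz(c,[[367.4,195.3]],80).round(1))
```

```text
[[ 592.4 -152.    80. ]]
```

send_rows:
  series:
    - [[0.014,0.065,0],[0,0,0]]
    - [[0.028,0.13,0],[0,0,0]]
    - [[0.042,0.2,0],[0,0,0]]
    - [[0.056,0.27,0],[0,0,0]]
    - [[0.07,0.34,0],[0,0,0]]
    - [[0.085,0.41,0],[0,0,0]]
    - [[0.1,0.48,0],[0,0,0]]
    - [[0.118,0.554,0],[0,0,0]]
    - [[0.118,0.554,0],[0,0,0]]
    - [[0.118,0.554,0],[0,0,0]]

```text
clock: 11.58
ee_pos: [595.2, 199.0, 294.8]
tcp_rot: [-0.001, 0.227, 0.974, -0.001]
ft_force: [1.2, -0.3, 0.8]
grip_width: 1.003
finger_force: 0.0
```

Run:
```python
from h import *
s=env.read_state();print(s["ee_pos"]);c=cam("wrist");save(c,"w5.png")
for n,q,z,r in(("ta",(476.6,233.3),60,25),("tb",(590,230),60,25),("plid",(464.6,93.5),15,35),("bowl",(593,360),34,36),("jlid",(589,98),15,44)):
    uv=proj(c,[*q,z])[0]
    x=circ(onz(c,blob(c,uv),z),r);print(n,uv.round(),[np.round(a,1) for a in x])
```

```text
[595.15862511 199.04821191 294.75476259]
ta [237.  41.] [array([477.4, 232.9]), np.float64(0.2), array([-0.8, -0.2,  0.3])]
tb [280. 140.] [array([590.9, 230.1]), np.float64(0.4), array([-0.8, -0.1,  0.9])]
plid [132.  92.] [array([464.5,  93.4]), np.float64(0.3), array([-0.2,  0.3,  0.9])]
bowl [382.  89.] [array([593., 360.]), np.float64(0.5), array([-1.2, -0.5,  0.1])]
jlid [186. 179.] [array([588.9,  98.2]), np.float64(0.3), array([-0.4,  0.3,  0.9])]
```

send_rows:
  series:
    - [[-0.005,0.0386,-0.05],[0,0,0]]
    - [[-0.005,0.0386,-0.11],[0,0,0]]
    - [[-0.005,0.0386,-0.17],[0,0,0]]
    - [[-0.005,0.0386,-0.22],[0,0,0]]
    - [[-0.005,0.0386,-0.26],[0,0,0]]
    - [[-0.005,0.0386,-0.29],[0,0,0]]
    - [[-0.005,0.0386,-0.32],[0,0,0]]
    - [[-0.005,0.0386,-0.335],[0,0,0]]
    - [[-0.005,0.0386,-0.3426],[0,0,0]]
    - [[-0.005,0.0386,-0.3426],[0,0,0]]

```text
clock: 12.88
ee_pos: [591.3, 229.8, 22.4]
tcp_rot: [0.0, 0.228, 0.974, 0.0]
ft_force: [-0.2, -0.2, 0.4]
grip_width: 1.0
finger_force: 0.0
```

send_rows:
  series:
    - [[0,0,0],[0,0,0]]
    - [[0,0,0],[0,0,0]]
    - [[0,0,0],[0,0,0]]
    - [[0,0,0],[0,0,0]]
    - [[0,0,0],[0,0,0]]
    - [[0,0,0],[0,0,0]]
    - [[0,0,0],[0,0,0]]
  grip: -1
  force: 30

```text
clock: 13.75
ee_pos: [591.4, 230.2, 23.0]
tcp_rot: [0.001, 0.227, 0.974, 0.0]
ft_force: [-0.7, -0.8, 6.5]
grip_width: 0.569
finger_force: 30.8
```

send_rows:
  series:
    - [[0,0,0.01],[0,0,0]]
    - [[0,0,0.03],[0,0,0]]
    - [[0,0,0.07],[0,0,0]]
    - [[0,0,0.11],[0,0,0]]
    - [[0,0,0.15],[0,0,0]]
    - [[0,0,0.18],[0,0,0]]
    - [[-0.01,-0.03,0.185],[0,0,0]]
    - [[-0.02,-0.08,0.185],[0,0,0]]
    - [[-0.04,-0.14,0.185],[0,0,0]]
    - [[-0.06,-0.2,0.185],[0,0,0]]

```text
clock: 15.0
ee_pos: [542.5, 68.9, 171.0]
tcp_rot: [0.001, 0.227, 0.974, 0.0]
ft_force: [0.2, -0.4, -1.1]
grip_width: 0.572
finger_force: 31.3
```

send_rows:
  series:
    - [[-0.015,-0.06,0],[0,0,0]]
    - [[-0.03,-0.12,0],[0,0,0]]
    - [[-0.045,-0.18,0],[0,0,0]]
    - [[-0.06,-0.24,0],[0,0,0]]
    - [[-0.08,-0.3,0],[0,0,0]]
    - [[-0.095,-0.36,0],[0,0,0]]
    - [[-0.11,-0.41,0],[0,0,0]]
    - [[-0.12,-0.45,0],[0,0,0]]
    - [[-0.1256,-0.4735,0],[0,0,0]]
    - [[-0.1256,-0.4735,0],[0,0,0]]

```text
clock: 16.25
ee_pos: [442.4, -309.4, 170.4]
tcp_rot: [0.0, 0.228, 0.974, 0.0]
ft_force: [0.2, -1.1, -0.2]
grip_width: 0.57
finger_force: 31.3
```

send_rows:
  series:
    - [[0,0,-0.02],[0,0,0]]
    - [[0,0,-0.06],[0,0,0]]
    - [[0,0,-0.1],[0,0,0]]
    - [[0,0,-0.135],[0,0,0]]
    - [[0,0,-0.155],[0,0,0]]
    - [[0,0,-0.165],[0,0,0]]
    - [[0,0,-0.17],[0,0,0]]
    - [[0,0,-0.1705],[0,0,0]]
    - [[0,0,-0.1705],[0,0,0]]

```text
clock: 17.38
ee_pos: [442.8, -309.0, 34.3]
tcp_rot: [0.001, 0.227, 0.974, -0.0]
ft_force: [-0.1, -0.7, -1.0]
grip_width: 0.569
finger_force: 31.3
```

Now at commanded z 33.6; contact is expected near 30.

send_rows:
  series:
    - [[0,0,-0.002],[0,0,0]]
    - [[0,0,-0.004],[0,0,0]]
    - [[0,0,-0.005],[0,0,0]]
    - [[0,0,-0.005],[0,0,0]]

```text
clock: 17.88
ee_pos: [442.9, -309.1, 30.9]
tcp_rot: [0.001, 0.227, 0.974, -0.0]
ft_force: [-1.5, 1.3, 9.7]
grip_width: 0.57
finger_force: 31.8
```

send_rows:
  series:
    - [[0,0,0],[0,0,0]]
    - [[0,0,0],[0,0,0]]
    - [[0,0,0],[0,0,0]]
    - [[0,0,0],[0,0,0]]
    - [[0,0,0],[0,0,0]]
  grip: 1

```text
clock: 18.5
ee_pos: [442.5, -308.7, 29.6]
tcp_rot: [-0.0, 0.227, 0.974, 0.0]
ft_force: [0.6, 0.5, 0.4]
grip_width: 1.0
finger_force: 0.0
```

send_rows:
  series:
    - [[0,0,0.01],[0,0,0]]
    - [[0,0,0.04],[0,0,0]]
    - [[0,0,0.08],[0,0,0]]
    - [[0,0,0.13],[0,0,0]]
    - [[0,0,0.19],[0,0,0]]
    - [[0.01,0.05,0.2],[0,0,0]]
    - [[0.02,0.12,0.2],[0,0,0]]
    - [[0.02,0.19,0.2],[0,0,0]]
    - [[0.03,0.26,0.2],[0,0,0]]
    - [[0.03,0.33,0.2],[0,0,0]]

```text
clock: 19.75
ee_pos: [466.7, -43.0, 190.4]
tcp_rot: [0.001, 0.227, 0.974, 0.0]
ft_force: [0.4, -0.2, 0.3]
grip_width: 0.996
finger_force: 0.0
```

send_rows:
  series:
    - [[0.002,0.07,0],[0,0,0]]
    - [[0.005,0.14,0],[0,0,0]]
    - [[0.008,0.21,0],[0,0,0]]
    - [[0.012,0.28,0],[0,0,0]]
    - [[0.0134,0.33,0],[0,0,0]]
    - [[0.0134,0.3471,0],[0,0,0]]
    - [[0.0134,0.3471,0],[0,0,0]]
    - [[0.0134,0.3471,0],[0,0,0]]

```text
clock: 20.75
ee_pos: [477.3, 231.7, 189.8]
tcp_rot: [0.0, 0.228, 0.974, -0.0]
ft_force: [-0.3, 0.5, -0.1]
grip_width: 1.0
finger_force: 0.0
```

Run:
```python
from h import *
s=env.read_state();print(s["ee_pos"]);c=cam("wrist")
for n,q,z,r in(("ta",(477,233),60,25),):
    uv=proj(c,[*q,z])[0];x=circ(onz(c,blob(c,uv,70,15),z),r);print(n,uv.round(),[np.round(a,1) for a in x])
```

```text
[477.2870718  231.74203423 189.7688514 ]
ta [258. 178.] [array([476. , 233.5]), np.float64(0.7), array([-1. ,  0.4,  2.8])]
```

send_rows:
  series:
    - [[0,0,-0.04],[0,0,0]]
    - [[0,0,-0.09],[0,0,0]]
    - [[0,0,-0.13],[0,0,0]]
    - [[0,0,-0.16],[0,0,0]]
    - [[0,0,-0.19],[0,0,0]]
    - [[0,0,-0.205],[0,0,0]]
    - [[0,0,-0.2095],[0,0,0]]
    - [[0,0,-0.2095],[0,0,0]]

```text
clock: 21.8
ee_pos: [477.7, 232.8, 22.6]
tcp_rot: [0.0, 0.228, 0.974, 0.0]
ft_force: [-0.0, 0.2, 0.6]
grip_width: 1.002
finger_force: 0.0
```

send_rows:
  series:
    - [[0,0,0],[0,0,0]]
    - [[0,0,0],[0,0,0]]
    - [[0,0,0],[0,0,0]]
    - [[0,0,0],[0,0,0]]
    - [[0,0,0],[0,0,0]]
    - [[0,0,0],[0,0,0]]
    - [[0,0,0],[0,0,0]]
  grip: -1

```text
clock: 22.68
ee_pos: [477.6, 233.0, 22.9]
tcp_rot: [0.001, 0.227, 0.974, 0.0]
ft_force: [-1.6, -1.0, 5.5]
grip_width: 0.574
finger_force: 30.4
```

send_rows:
  series:
    - [[0,0,0.01],[0,0,0]]
    - [[0,0,0.03],[0,0,0]]
    - [[0,0,0.07],[0,0,0]]
    - [[0,0,0.11],[0,0,0]]
    - [[0,0,0.15],[0,0,0]]
    - [[0,0,0.18],[0,0,0]]
    - [[-0.002,-0.03,0.185],[0,0,0]]
    - [[-0.004,-0.08,0.185],[0,0,0]]
    - [[-0.007,-0.14,0.185],[0,0,0]]
    - [[-0.01,-0.2,0.185],[0,0,0]]

```text
clock: 23.92
ee_pos: [469.1, 71.8, 171.1]
tcp_rot: [0.001, 0.227, 0.974, 0.0]
ft_force: [1.3, -0.3, -0.8]
grip_width: 0.573
finger_force: 31.3
```

send_rows:
  series:
    - [[-0.004,-0.06,0],[0,0,0]]
    - [[-0.008,-0.12,0],[0,0,0]]
    - [[-0.011,-0.18,0],[0,0,0]]
    - [[-0.014,-0.23,0],[0,0,0]]
    - [[-0.016,-0.26,0],[0,0,0]]
    - [[-0.0161,-0.276,0],[0,0,0]]
    - [[-0.0161,-0.276,0],[0,0,0]]
    - [[-0.0161,-0.276,0],[0,0,0]]

```text
clock: 24.92
ee_pos: [456.3, -146.9, 170.2]
tcp_rot: [-0.0, 0.227, 0.974, 0.0]
ft_force: [-0.3, -0.2, 0.7]
grip_width: 0.577
finger_force: 31.3
```

send_rows:
  series:
    - [[0,0,-0.02],[0,0,0]]
    - [[0,0,-0.06],[0,0,0]]
    - [[0,0,-0.1],[0,0,0]]
    - [[0,0,-0.135],[0,0,0]]
    - [[0,0,-0.155],[0,0,0]]
    - [[0,0,-0.165],[0,0,0]]
    - [[0,0,-0.17],[0,0,0]]
    - [[0,0,-0.1705],[0,0,0]]
    - [[0,0,-0.1705],[0,0,0]]

```text
clock: 26.05
ee_pos: [456.7, -147.9, 34.2]
tcp_rot: [0.001, 0.227, 0.974, -0.0]
ft_force: [0.1, -0.4, -1.5]
grip_width: 0.576
finger_force: 31.3
```

send_rows:
  series:
    - [[0,0,-0.002],[0,0,0]]
    - [[0,0,-0.004],[0,0,0]]
    - [[0,0,-0.005],[0,0,0]]
    - [[0,0,-0.005],[0,0,0]]

```text
clock: 26.55
ee_pos: [456.8, -148.2, 30.8]
tcp_rot: [0.001, 0.227, 0.974, -0.0]
ft_force: [-2.5, 0.7, 10.5]
grip_width: 0.572
finger_force: 31.7
```

send_rows:
  series:
    - [[0,0,0],[0,0,0]]
    - [[0,0,0],[0,0,0]]
    - [[0,0,0],[0,0,0]]
    - [[0,0,0],[0,0,0]]
    - [[0,0,0],[0,0,0]]
  grip: 1

```text
clock: 27.18
ee_pos: [456.3, -147.8, 29.6]
tcp_rot: [-0.0, 0.227, 0.974, 0.0]
ft_force: [-0.1, 0.4, 0.0]
grip_width: 1.001
finger_force: 0.0
```

send_rows:
  series:
    - [[0,0,0.01],[0,0,0]]
    - [[0,0,0.04],[0,0,0]]
    - [[0,0,0.08],[0,0,0]]
    - [[0,0,0.13],[0,0,0]]
    - [[0,0,0.19],[0,0,0]]
    - [[0.04,-0.01,0.24],[0,0,0]]
    - [[0.1,-0.02,0.275],[0,0,0]]
    - [[0.17,-0.03,0.275],[0,0,0]]
    - [[0.24,-0.0465,0.275],[0,0,0]]
    - [[0.25,-0.0465,0.275],[0,0,0]]

```text
clock: 28.42
ee_pos: [658.3, -185.4, 247.3]
tcp_rot: [-0.001, 0.227, 0.974, 0.0]
ft_force: [0.5, 0.1, -0.4]
grip_width: 0.997
finger_force: 0.0
```

send_rows:
  series:
    - [[0,0,0],[0,0,0]]
    - [[0,0,0],[0,0,0]]

```text
clock: 28.68
ee_pos: [655.4, -184.8, 250.6]
tcp_rot: [0.0, 0.227, 0.974, -0.0]
ft_force: [1.2, -0.6, -0.1]
grip_width: 0.999
finger_force: 0.0
```

Run:
```python
from h import *
s=env.read_state();print(s["ee_pos"]);c=cam("wrist");save(c,"w6.png");print(proj(c,[[592,-152,80],[456.5,-148,68],[442.5,-309,68],[581,-324,78]]).round())
```

```text
[ 655.40282884 -184.81689517  250.62777154]
[[259.  91.]
 [191. -64.]
 [ 24.  15.]
 [ 93. 163.]]
```

View pics/w6.png

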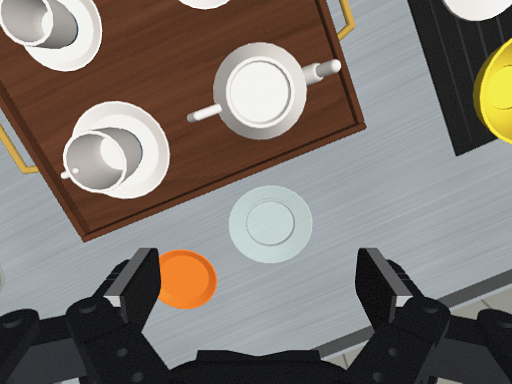

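The teapot is seen nearly from above, with its mouth at about (259,92). The teacup and serving cup are standing. Now the mouth's centre.

Run:
```python
from h import *
c=cam("wrist");g=cv2.cvtColor(c["img"],cv2.COLOR_RGB2GRAY)
print(g[92,210:310:2].tolist());print(g[42:142:2,259].tolist())
cs=cv2.HoughCircles(g[30:150,200:320],cv2.HOUGH_GRADIENT,1,10,param1=80,param2=12,minRadius=24,maxRadius=52)
for u,v,r in cs[0][:6]:
    p=onz(c,[[u+200,v+30],[u+200+r,v+30]],80);print(u+200,v+30,r,p[0].round(1),np.linalg.norm(p[1]-p[0]).round(1))
```

```text
[68, 66, 151, 153, 152, 152, 154, 152, 216, 244, 226, 244, 243, 244, 244, 242, 244, 242, 244, 243, 244, 243, 244, 243, 242, 243, 243, 243, 242, 243, 243, 243, 243, 242, 242, 242, 243, 243, 244, 181, 150, 242, 233, 225, 225, 224, 225, 226, 152, 63]
[152, 196, 196, 197, 199, 200, 198, 228, 243, 191, 230, 244, 243, 243, 243, 243, 243, 243, 243, 243, 243, 243, 243, 243, 243, 242, 243, 243, 242, 243, 242, 243, 242, 242, 243, 243, 243, 243, 244, 243, 212, 227, 243, 160, 139, 144, 142, 145, 150, 66]
259.5 89.5 33.6 [ 591.5 -151.    80. ] 30.1
261.5 100.5 38.9 [ 600.9 -153.6   80. ] 35.2
270.5 90.5 39.4 [ 596.7 -142.6   80. ] 35.4
246.5 89.5 41.4 [ 586.4 -161.5   80. ] 37.1
259.5 79.5 41.4 [ 583.9 -147.3   80. ] 36.8
246.5 100.5 43.6 [ 594.9 -165.8   80. ] 39.4
```

send_rows:
  series:
    - [[-0.03,0.05,0],[0,0,0]]
    - [[-0.065,0.1,0],[0,0,0]]
    - [[-0.1,0.15,0],[0,0,0]]
    - [[-0.135,0.2,0],[0,0,0]]
    - [[-0.17,0.25,-0.02],[0,0,0]]
    - [[-0.205,0.3,-0.05],[0,0,0]]
    - [[-0.23,0.34,-0.1],[0,0,0]]
    - [[-0.2398,0.348,-0.15],[0,0,0]]
    - [[-0.2398,0.348,-0.18],[0,0,0]]
    - [[-0.2398,0.348,-0.18],[0,0,0]]

```text
clock: 30.02
ee_pos: [463.0, 93.3, 105.2]
tcp_rot: [-0.001, 0.227, 0.974, -0.0]
ft_force: [0.3, 1.0, 1.0]
grip_width: 0.996
finger_force: 0.0
```

send_rows:
  series:
    - [[0,0,-0.03],[0,0,0]]
    - [[0,0,-0.06],[0,0,0]]
    - [[0,0,-0.085],[0,0,0]]
    - [[0,0,-0.097],[0,0,0]]
    - [[0,0,-0.1007],[0,0,0]]
    - [[0,0,-0.1007],[0,0,0]]

```text
clock: 30.78
ee_pos: [465.0, 93.3, 25.8]
tcp_rot: [0.001, 0.227, 0.974, 0.0]
ft_force: [-0.1, -0.3, 0.4]
grip_width: 1.005
finger_force: 0.0
```

send_rows:
  series:
    - [[0,0,0],[0,0,0]]
    - [[0,0,0],[0,0,0]]
    - [[0,0,0],[0,0,0]]
    - [[0,0,0],[0,0,0]]
    - [[0,0,0],[0,0,0]]
    - [[0,0,0],[0,0,0]]
    - [[0,0,0],[0,0,0]]
    - [[0,0,0],[0,0,0]]
    - [[0,0,0],[0,0,0]]
  grip: -1
  force: 30

```text
clock: 31.9
ee_pos: [464.5, 93.4, 25.2]
tcp_rot: [0.0, 0.227, 0.974, 0.0]
ft_force: [-0.8, -0.6, 4.9]
grip_width: 0.194
finger_force: 29.4
```

send_rows:
  series:
    - [[0,0,0.01],[0,0,0]]
    - [[0,0,0.03],[0,0,0]]
    - [[0,0,0.06],[0,0,0]]
    - [[0,0,0.1],[0,0,0]]
    - [[0,0,0.14],[0,0,0]]
    - [[0,0,0.17],[0,0,0]]
    - [[0.01,-0.02,0.19],[0,0,0]]
    - [[0.03,-0.06,0.19],[0,0,0]]
    - [[0.055,-0.105,0.19],[0,0,0]]
    - [[0.08,-0.15,0.19],[0,0,0]]

```text
clock: 33.15
ee_pos: [528.8, -27.6, 177.3]
tcp_rot: [0.0, 0.227, 0.974, 0.0]
ft_force: [0.1, 0.4, -0.2]
grip_width: 0.194
finger_force: 29.4
```

send_rows:
  series:
    - [[0.022,-0.042,0],[0,0,0]]
    - [[0.044,-0.085,0],[0,0,0]]
    - [[0.065,-0.125,0],[0,0,0]]
    - [[0.078,-0.15,0],[0,0,0]]
    - [[0.0803,-0.1565,0],[0,0,0]]
    - [[0.0803,-0.1565,0],[0,0,0]]
    - [[0.0803,-0.1565,0],[0,0,0]]

```text
clock: 34.02
ee_pos: [592.4, -150.8, 177.2]
tcp_rot: [-0.0, 0.227, 0.974, 0.0]
ft_force: [0.6, -0.8, -0.2]
grip_width: 0.194
finger_force: 29.4
```

Run:
```python
from h import *
s=env.read_state();print(s["ee_pos"],s["grip_width"],s["finger_force"]);c=cam("wrist");save(c,"w7.png");print(proj(c,[[592.7,-151.8,80],[592.7,-151.8,s["ee_pos"][2]-9]]).round())
```

```text
[ 592.37001369 -150.8016445   177.20218307] 0.19359460001403642 29.410431683063507
[[256. 192.]
 [255. 244.]]
```

View pics/w7.png

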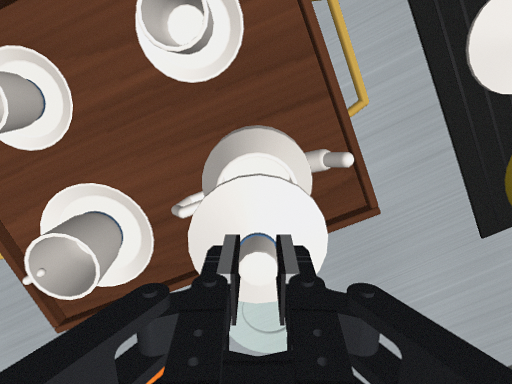

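The lid is held level at (258,240), directly in line with the pot body at (257,178). Lower slowly; it should seat at TCP z of about 93.

send_rows:
  series:
    - [[0,0,-0.02],[0,0,0]]
    - [[0,0,-0.045],[0,0,0]]
    - [[0,0,-0.065],[0,0,0]]
    - [[0,0,-0.08],[0,0,0]]
    - [[0,0,-0.09],[0,0,0]]
    - [[0,0,-0.097],[0,0,0]]
    - [[0,0,-0.1],[0,0,0]]
    - [[0,0,-0.1],[0,0,0]]

```text
clock: 35.08
ee_pos: [592.8, -151.9, 97.2]
tcp_rot: [0.0, 0.227, 0.974, 0.0]
ft_force: [0.5, -0.8, -0.7]
grip_width: 0.194
finger_force: 29.4
```

send_rows:
  series:
    - [[0,0,-0.0015],[0,0,0]]
    - [[0,0,-0.003],[0,0,0]]
    - [[0,0,-0.005],[0,0,0]]
    - [[0,0,-0.005],[0,0,0]]

```text
clock: 35.58
ee_pos: [592.8, -151.9, 93.2]
tcp_rot: [0.0, 0.227, 0.974, 0.0]
ft_force: [-0.1, -0.2, 0.3]
grip_width: 0.197
finger_force: 29.5
```

send_rows:
  series:
    - [[0,0,-0.001],[0,0,0]]
    - [[0,0,-0.002],[0,0,0]]
    - [[0,0,-0.002],[0,0,0]]
    - [[0,0,-0.002],[0,0,0]]

```text
clock: 36.08
ee_pos: [593.0, -151.9, 93.0]
tcp_rot: [0.001, 0.227, 0.974, -0.0]
ft_force: [-3.3, 1.2, 9.7]
grip_width: 0.194
finger_force: 30.4
```

Contact at seated height. Release, rise and check.

send_rows:
  series:
    - [[0,0,0],[0,0,0]]
    - [[0,0,0],[0,0,0]]
    - [[0,0,0],[0,0,0]]
    - [[0,0,0],[0,0,0]]
    - [[0,0,0],[0,0,0]]
    - [[0,0,0],[0,0,0]]
  grip: 1

```text
clock: 36.83
ee_pos: [592.7, -151.8, 91.4]
tcp_rot: [-0.0, 0.227, 0.974, 0.0]
ft_force: [-0.1, -0.2, -0.1]
grip_width: 1.0
finger_force: 0.0
```

send_rows:
  series:
    - [[0,0,0.01],[0,0,0]]
    - [[0,0,0.04],[0,0,0]]
    - [[0,0,0.08],[0,0,0]]
    - [[0,0,0.14],[0,0,0]]
    - [[0,0,0.2],[0,0,0]]
    - [[0,-0.04,0.25],[0,0,0]]
    - [[0,-0.08,0.27],[0,0,0]]
    - [[0,-0.1,0.27],[0,0,0]]
    - [[0,-0.1,0.27],[0,0,0]]
    - [[0,-0.1,0.27],[0,0,0]]

```text
clock: 38.08
ee_pos: [592.5, -230.7, 306.2]
tcp_rot: [-0.001, 0.227, 0.974, 0.001]
ft_force: [0.7, 0.4, 0.1]
grip_width: 1.001
finger_force: 0.0
```

Run:
```python
from h import *
s=env.read_state();print(s["ee_pos"]);c=cam("wrist");save(c,"w8.png")
for n,p in dict(lidknob=[592.7,-151.8,110],flange=[592.7,-151.8,84],s1=[456.3,-147.8,68],s2=[442.5,-308.7,68],big=[581,-324,78]).items():print(n,proj(c,p).round())
d=cam("side");k=d["img"][170:330,230:430,::-1];cv2.imwrite("pics/fin.png",cv2.resize(k,None,fx=3.5,fy=3.5,interpolation=2))
```

```text
[ 592.48329628 -230.6873134   306.22854401]
lidknob [[328. 129.]]
flange [[323. 126.]]
s1 [[271.   2.]]
s2 [[130.  63.]]
big [[180. 184.]]
```

View pics/w8.png

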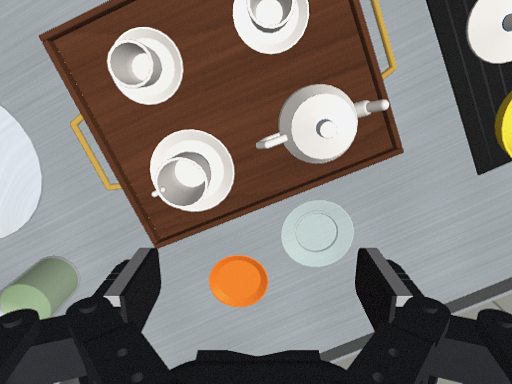

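View pics/fin.png

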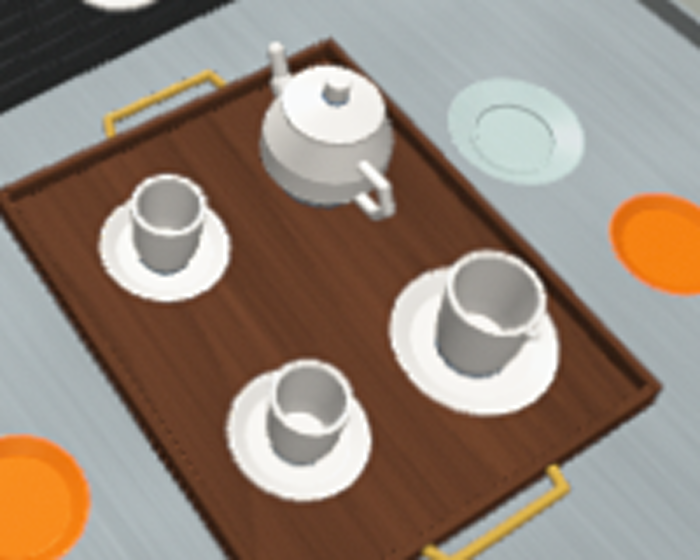

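Both views show every cup upright in the middle of its saucer. The lid is seated level, with its knob at (328,129) exactly where predicted. Hand in.

```bash
python3 -c "
from h import *
print(env.sign_off())"
```

```text
the job is handed in; nothing more can be done
None
```

The tray is laid and handed in at about 38 s of the 120 s allowed: in the last pictures all three cups stand upright centred on their saucers, and the lid sits level on the teapot; the hand-in gave no verdict.

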